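# Clear the femur off the specimen case and hold its lid open at 60 degrees

## Robot

A 6-joint arm with a two-finger parallel gripper is mounted at the origin on the work surface. World frame = base frame: x ahead of the robot, y to its left, z up, the work surface at z = 0. Lengths are in m, angles in rad, forces in N, time in s.
With the tool pointing down it reaches from about 0.375 to 0.9 m from the base axis. Payload 3.1 kg.
Tool frame: the origin (TCP) lies between the finger pads; the fingertips stand manip.nose_length ahead of it and the grasp point (between the pads) lies 5 mm behind it (manip.nose_length is the distance from the TCP to the fingertips, in m); z points along the fingers, y is the line along which they close (so a half turn about z gives the same grasp; the last joint's range is limited). The gripper opens to 85 mm and grips with 20 to 120 N. Pads are 22 mm wide; open, the fingers measure 114 mm over their backs; the gripper's body (76 mm by 85 mm) begins 54 mm behind the grasp point. The pads swing forward as they close: fully open they stand 13 mm farther back than shut.
Start: joints at [-1.429, 0.527, 1.433, -0, 1.181, -0.178], TCP at [0.197, -0.593, 0.245] pointing down, gripper open.
Joint ranges: [-3.08, 3.08], [-0.75, 2.2], [0.22, 2.44], [-1.43, 4.57], [0, 2.65], [-2.85, 2.85]. Speed limits (rad/s): [2.79, 2.79, 3.14, 3.14, 3.14, 3.14].

## Interface

Orientations are given as a unit quaternion [x, y, z, w].
In Python, from station import monitor, eyes, job, manip gives the robot as it stands.
- The arm moves only by the shell command python3 -m pendant 'ROWS' [FORCE]. ROWS is JSON, a list that holds one entry, the list of rows, each a list of 7 numbers: the shift along the tool's x, y, z as a fraction of full scale, then the turn, a rotation vector about the tool's x, y, z as a fraction of full scale, then the opening, from 0 (shut) to 1 (fully open). A call has 1 to 20 rows; each row shifts and turns the commanded pose from where the row before left it, along the tool's axes as they then stand; what a row does not reach is not made up. Full scale, the value 1, is 800 mm for a shift and 0.12 rad for a turn. A row lasts 1/10 s, in which the tool goes at most 50 mm and 8.59 degrees, less where a joint would pass 70% of its speed; a pose out of reach is approached as far as the arm can. A call with a number of a shift or a turn outside -1 to 1 is refused whole. A call with a gripper value outside its range is refused whole. The fingers move at their own pace and stop on an object; FORCE is the grip in N (left out, the last holds). Time passes only in rows, so rows that do not move let the fingers close. It gives the time, the measured TCP pose, the force, the opening and the grip force at its end, in the units of the state.
- monitor.sense(): the state, without advancing time (a new reading comes with each control period).
- eyes.snapshot(name): name is "side" or "top" or "wrist"; returns a dict with "pixels" (384x512x3 uint8, red, green, blue), "depth" (384x512 float32, m along the optical axis (not along the pixel's ray), 0 where there is no reading), "intrinsics" (3x3 intrinsics, pixels), "eye" and "attitude" of the camera in the world. Camera axes: x right, y down, z forward; pixel columns grow to the right and rows downward; lengths in m; the calibration is good to about 2 mm. A picture is of the moment at which its call begins.
- job.sign_off(): hands the job in; it is judged then, once.
The state is a dict: "t": time; "q": joint angles; "qd": joint speeds; "tau": joint torques, N m; "tcp_pos": TCP position; "tool_rot": TCP orientation; "force": force on the tool from outside, world axes, zero at the start; "ft_torque": the same for the moment, N m; "finger_gap": opening from 0.0 (shut) to 1.0 (fully open); "gripper_force": force on a finger pad.
Only numpy, scipy, OpenCV 4.12 (cv2) and the standard library are available. Lean on these libraries where they do the work, as an engineer would, in place of code of your own. Each camera call takes 0.05 s, during which the arm holds its last target. There are 200 camera calls.

## Task

The femur has been left lying on the shut lid of the grey specimen case: take it by the shaft, gripping gently (with no more than 40 N, or the old bone cracks), and lay it down, without dropping it, wholly on the grey foam pad. Then raise the lid by its bow handle and hold it open at 60 degrees from shut, so that I have both hands free to work in the case; never let it past 80 degrees, where the hinges strain. The lid falls shut when let go, so finish while still holding the handle in your fingers; leave everything else where it is.

Things in the scene. Friction and masses are not known exactly. Their poses are not given: they have to be found in the camera images.
- case: grey plastic foam-lined specimen case, fixed to the table. 180 deep (its x) by 260 wide (its y); the tray is 75 high, and with the 25 mm lid shut the flat top is 100 above the table. Origin under its centre, z up; its -x face is the front with the handle, its +x side has the hinges. The two draw latches on the front are already undone
- lid_angle (a joint): angle of the case's lid in rad: 0 shut, 1.047 = 60 degrees, stop at 1.9. Plain hinge with hardly any friction and no stay: below about 1.4 it falls shut when let go. Lid and handle weigh 0.4 to 0.75 kg together; 2 to 4 N upward at the handle carries it. Held at one tilt, the fingers turn about the round bar as the lid swings, so a light grip goes easiest
- lid_hinge (a point): point on the lid's hinge axis, midway along it, 90 behind the case's centre and 75 above the table (lid frame). The axis is the case's y; opening swings the handle up and towards the case's +x
- lid: the lid, 180 by 260 by 25, grey plastic shell with a flat top. Origin on the hinge axis as lid_hinge; axes as the case's with the lid shut, turning with it about y
- handle_grip (a point): middle of the bar of the steel bow handle on the lid's front wall: a round bar of diameter 10, straight for 96 along the case's y, bar axis 50 in front of the wall (45 clear between), on two legs at its ends. 230 in front of the hinge axis and 12.5 above it with the lid shut (87.5 above the table); turns with the lid
- femur: loose cream thigh bone of a roe deer, 165 long, about 0.09 kg (0.06 to 0.12). At the start it lies on the lid, roughly across the case's width. Origin under its middle as it lies, x along the shaft towards the knee end, z up. The shaft is round, diameter 15, its axis 18 above the origin, straight and free to grip for 35 either side of the middle; the ends are 50 to 60 wide and 27 to 31 high
- femur_knee_end (a point): point on the shaft's axis 68 from the middle, inside the two-knuckled knee end, 18 above the bone's underside
- femur_hip_end (a point): the same at the other end, 68 from the middle, with the ball of the hip joint to one side (the bone's +y)
- pad: dark grey flat foam pad, 230 (its x) by 130 (its y) by 16 thick, fixed, firm; on the left or on the right of the case. Origin under its centre
- finds_tray: low white open tray, 230 (x) by 150 (y) by 28 high, fixed, on the other side of the case; bystander. Origin under its centre
- calliper: loose steel vernier calliper lying flat, 170 x 60 x 11; bystander. Origin under the middle of its beam, x along the beam
- mouse: loose red computer mouse with a black base, 100 x 58 x 34; bystander. Origin under its centre
- fox_skull: loose fox skull, about 125 long, 75 wide, 65 high; bystander. Origin under its centre, snout to its -x
- sample_jar: loose clear capped jar, diameter 60, 85 high; bystander. Origin under its centre
- mug: loose white mug, diameter 82, 95 high, handle to its +y; bystander. Origin under its centre
- vertebra: loose small brown vertebra, about 45 x 45 x 20, in the white finds tray; bystander. Origin under its middle
- phalanx: loose small brown toe bone, 60 long, 18 thick, in the white finds tray; bystander. Origin under its middle

How it is judged:
On the way:
1. the femur lies wholly on the foam pad, let go, with the lid still shut (x of femur_knee_end in the frame of pad between -0.115 and 0.115 m and y of femur_knee_end in the frame of pad between -0.065 and 0.065 m and x of femur_hip_end in the frame of pad between -0.115 and 0.115 m and y of femur_hip_end in the frame of pad between -0.065 and 0.065 m and height (world z) of each of femur_knee_end, femur_hip_end below 0.055 m and contact force between femur and pad above 0.2 N and contact force between the fingers and femur below 0.05 N and linear speed of femur below 0.05 m/s and value of joint lid_angle below 0.06 rad), for 0.3 s.
At the end, for the whole second after the job is handed in: The lid stands still at 60 degrees from shut, within 6 degrees (0.942 to 1.152 rad), held by the fingers (more than 0.3 N) with the grasp within 70 mm of the middle of its handle; the femur lies at rest on the pad, released, both of its end points over the pad (value of joint lid_angle between 0.942 and 1.152 rad and velocity of joint lid_angle between -0.05 and 0.05 rad/s and contact force between the fingers and lid above 0.3 N and distance between the grasp point and handle_grip below 0.07 m and x of femur_knee_end in the frame of pad between -0.115 and 0.115 m and y of femur_knee_end in the frame of pad between -0.065 and 0.065 m and x of femur_hip_end in the frame of pad between -0.115 and 0.115 m and y of femur_hip_end in the frame of pad between -0.065 and 0.065 m and height (world z) of each of femur_knee_end, femur_hip_end below 0.055 m and contact force between femur and pad above 0.2 N and contact force between the fingers and femur below 0.05 N and linear speed of femur below 0.05 m/s); the arm keeps its last pose, push and grip.
It fails at once if the femur is squeezed too hard: by more than 47 N from each finger, 95 N over both (contact force between the fingers and femur above 95 N).
It fails at once if the femur is dropped (falls untouched at more than 0.5 m/s, as after 13 mm) (linear speed of femur above 0.5 m/s and contact force between the fingers and femur below 0.05 N).
It fails at once if the lid goes past 80 degrees (value of joint lid_angle above 1.396 rad).
It fails at once if a bystander is moved by more than 20 mm (distance of any of calliper, mouse, fox_skull, sample_jar, mug, vertebra, phalanx from where it was at the start of the episode above 0.02 m).
It also fails if it takes over 62 s, if anything falls off the work surface, if the arm or the gripper's body presses on something with over 40 N, if the wrist force passes 120 N, or if a joint passes its speed limit or range.

## Working session

There is one attempt and no reset: what is moved stays moved. The work goes in short steps, Python scripts to look and compute and a shell command to move; the robot and the scene stay as the last step left them, time stands still between calls to the robot, and variables do not carry over. Pictures are saved under pics/ and viewed, at most 10 in all, crops included, and the job is handed in when it is done.

```bash
mkdir -p pics; ls
cat > h.py <<'E'
import numpy as np, cv2
from station import monitor, eyes, job, manip
from scipy.spatial.transform import Rotation as R
def snap(n,f):
    s=eyes.snapshot(n); np.savez('pics/'+f+'.npz',**s)
    cv2.imwrite('pics/'+f+'.png',cv2.resize(s['pixels'][:,:,::-1],(768,576),interpolation=cv2.INTER_CUBIC)); return s
def cam(s):
    a=np.array(s['attitude'],float); return a if a.shape==(3,3) else R.from_quat(a).as_matrix()
def cloud(s):
    K=np.array(s['intrinsics']);d=np.array(s['depth']);v,u=np.mgrid[:d.shape[0],:d.shape[1]]
    P=np.stack([(u-K[0,2])/K[0,0]*d,(v-K[1,2])/K[1,1]*d,d],-1)
    return P@cam(s).T+np.array(s['eye'])
def load(f): return dict(np.load('pics/'+f+'.npz'))
E
python3 - <<'E'
from h import *
for n in('top','side'):
    s=snap(n,n+'0'); print(n,s['eye'],s['attitude'])
print(monitor.sense(),manip.nose_length)
E
```

```text
pics
top [3.82321922e-01 1.41841533e-03 1.53456378e+00] [-0.69639359  0.71406955 -0.04616016  0.05486241]
side [0.48941285 0.62989214 0.74800526] [-0.07206623  0.91910993 -0.3862333   0.02944889]
{'t': 0.1, 'q': array([-1.42852882e+00,  5.28381836e-01,  1.43377707e+00,  2.36979510e-05,
        1.18140962e+00, -1.78465591e-01]), 'qd': array([ 0.00025426, -0.00193315, -0.00337541,  0.0018103 ,  0.00103677,
       -0.00132682]), 'tau': array([-1.45842518e-03, -4.43304026e+01, -1.78586161e+01, -2.95771661e-04,
        3.86304237e-03, -3.64084102e-06]), 'tcp_pos': array([ 0.19700413, -0.59248711,  0.24442522]), 'tool_rot': array([ 9.87169057e-01,  1.59675536e-01,  2.88354313e-05, -9.87574378e-04]), 'force': array([-0.13412332, -0.36626317,  0.64951728]), 'ft_torque': array([0.01488894, 0.03933066, 0.01105358]), 'gripper_force': 0.0, 'finger_gap': 0.998281638883288} 0.014
```

View pics/top0.png

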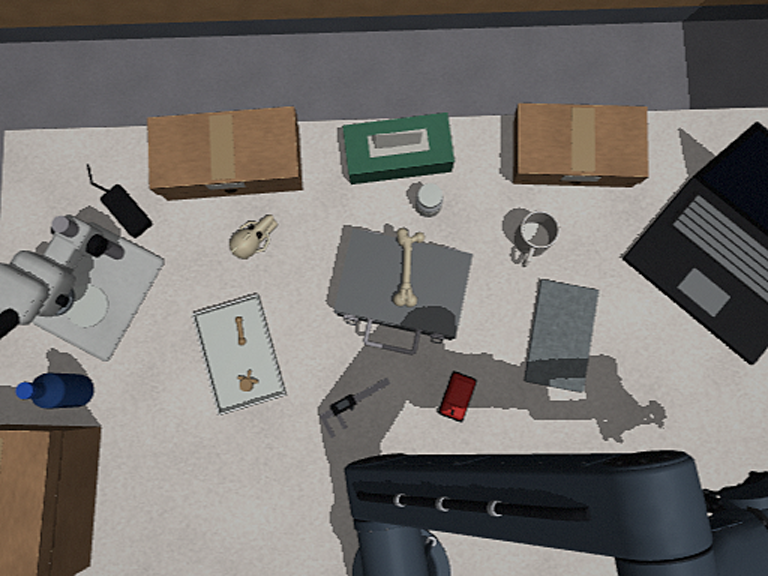

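View pics/side0.png

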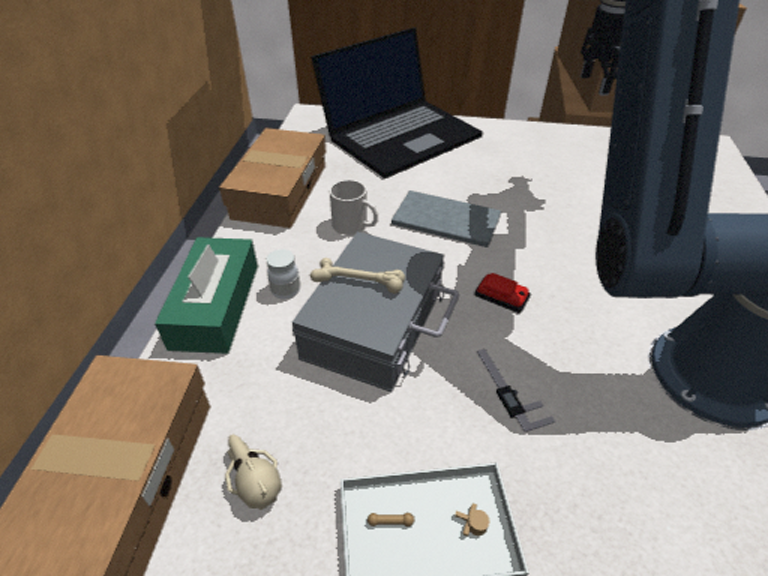

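The top view shows the femur on the lid at about (410,240)–(404,300), the pad with corners (540,280), (598,288), (585,390) and (526,381), and the handle bar at about (365,345)–(412,352). The side view agrees with this: mug and jar are behind the case, mouse and calliper in front of it.

Run:
```python
from h import *
T=load('top0');S=load('side0');A=cloud(T);B=cloud(S)
def rect(m,P):
    r=cv2.minAreaRect((P[m][:,:2]*1000).astype(np.float32)); return np.array(r[0])/1000,r[1],r[2],np.median(P[m],0),m.sum()
px=lambda x0,x1,y0,y1:(lambda v,u:(u*1.5>x0)&(u*1.5<x1)&(v*1.5>y0)&(v*1.5<y1))(*np.mgrid[:384,:512])
z=A[...,2]
print('pad',rect(px(515,610,270,400)&(z>.009)&(z<.025),A))
print('lid',rect(px(310,480,215,345)&(z>.092)&(z<.106),A))
m=px(310,480,215,315)&(z>.108)&(z<.15);print('femur',rect(m,A))
mb=(B[...,2]>.108)&(B[...,2]<.15)&px(300,415,250,300);print('femur side',rect(mb,B))
mh=(B[...,2]>.06)&(B[...,2]<.11)&px(408,465,280,340);
print('handle top px')
for u,v in((365,345),(412,352),(388,348),(370,343),(405,350)):
    print(u,v,A[int(v/1.5)-2:int(v/1.5)+3,int(u/1.5)].round(3).tolist())
# shaft
Pf=A[m];c=rect(m,A)[0];d=Pf[:,:2]-c
w,V=np.linalg.eigh(np.cov(d.T));ax=V[:,1]*np.sign(V[0,1]);n=np.array([-ax[1],ax[0]])
s=d@ax;t=d@n
for a in np.arange(-.09,.09,.01):
    k=(s>a)&(s<a+.01)
    if k.any():print(round(a,3),k.sum(),t[k].min().round(4),t[k].max().round(4),Pf[k,2].max().round(4))
print('axis',ax,c, 'range',s.min(),s.max())
bgr=lambda s,x0,x1,y0,y1,k:cv2.resize(s['pixels'][y0:y1,x0:x1,::-1],None,fx=k,fy=k,interpolation=cv2.INTER_CUBIC)
a=bgr(T,205,325,140,240,5);cv2.imwrite('pics/crop.png',a)
```

```text
pad (array([ 0.49385098, -0.37404333]), (144.53414916992188, 258.706298828125), 76.51160430908203, array([ 0.49151393, -0.36898989,  0.01543072]), np.int64(2678))
lid (array([ 0.58337433, -0.01816335]), (260.450439453125, 234.14080810546875), 76.4261245727539, array([ 0.60502675, -0.01702497,  0.09931805]), np.int64(4298))
femur (array([ 0.63565778, -0.00838136]), (227.17637634277344, 164.94261169433594), 88.04337310791016, array([ 0.62421672, -0.03092031,  0.12294378]), np.int64(438))
femur side (array([ 0.63403204, -0.03093285]), (54.992164611816406, 163.79759216308594), 85.46492004394531, array([ 0.62834014, -0.02291799,  0.12183446]), np.int64(537))
handle top px
365 345 [[0.482, 0.06, 0.092], [0.485, 0.064, -0.002], [0.482, 0.064, 0.001], [0.479, 0.064, -0.002], [0.476, 0.064, -0.001]]
412 352 [[0.473, -0.039, -0.001], [0.464, -0.036, 0.09], [0.461, -0.036, 0.093], [0.458, -0.036, 0.094], [0.455, -0.036, 0.097]]
388 348 [[0.475, 0.014, 0.085], [0.472, 0.014, 0.087], [0.469, 0.014, 0.093], [0.471, 0.015, 0.002], [0.468, 0.015, -0.005]]
370 343 [[0.495, 0.054, 0.001], [0.486, 0.05
[... 169 characters left out ...]
 -0.024, 0.093], [0.458, -0.023, 0.091]]
-0.09 5 -0.0394 0.1097 0.1185
-0.08 50 -0.0889 -0.0017 0.1344
-0.07 50 -0.048 -0.0012 0.1376
-0.06 37 -0.0569 -0.0041 0.135
-0.05 23 -0.0344 0.1031 0.1301
-0.04 17 -0.0308 -0.0153 0.1294
-0.03 18 -0.0741 -0.0177 0.1305
-0.02 18 -0.1144 -0.0171 0.1287
-0.01 17 -0.0295 -0.0166 0.1289
-0.0 15 -0.0288 -0.0161 0.1264
0.01 13 -0.0283 -0.0159 0.1287
0.02 12 -0.0279 -0.0182 0.1265
0.03 15 -0.0305 -0.0177 0.1293
0.04 21 -0.03 -0.0078 0.128
0.05 43 -0.0515 -0.0041 0.1293
0.06 49 -0.0541 -0.0004 0.1265
0.07 32 -0.0571 0.0632 0.1256
0.08 3 -0.0123 -0.006 0.1227
axis [ 0.9967935  -0.08001696] [ 0.63565778 -0.00838136] range -0.08760218133843857 0.08283345940684947
```

View pics/crop.png

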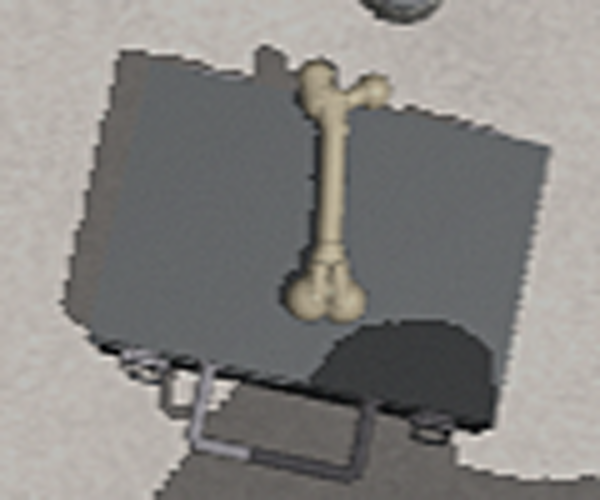

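Crop: the shaft runs from (335,110) to (328,250), with the hip ball at (375,90) and the knee knuckles at (325,300). The bar runs from (200,445) to (355,475).

```bash
cat >> h.py <<'E'
def ray(s,u,v,z):  # full-res pixel -> point on plane z
    K=np.array(s['intrinsics']);d=cam(s)@np.array([(u-K[0,2])/K[0,0],(v-K[1,2])/K[1,1],1]);e=np.array(s['eye'])
    return e+d*(z-e[2])/d[2]
def plan(p,yaw=None,Q=None):
    """report shift rows: p world target, yaw of tool x (tool down)"""
    st=monitor.sense();r=R.from_quat(st['tool_rot'])
    t=R.from_euler('z',yaw)*R.from_quat([1,0,0,0]) if yaw is not None else r
    d=np.array(p)-st['tcp_pos'];rv=(r.inv()*t).as_rotvec()
    print('tcp',st['tcp_pos'].round(4),'t',st['t'],'gap',st['finger_gap'],'gf',st['gripper_force'])
    print('turn units',(rv/.12).round(3),'shift mm now-axes',(r.inv().apply(d)*1000).round(1),'units',(r.inv().apply(d)/.8).round(4),'after-turn units',(t.inv().apply(d)/.8).round(4))
E
python3 - <<'E'
from h import *
T=load('top0');A=cloud(T)
P=np.array([ray(T,u/1.5,v/1.5,.016)[:2] for u,v in((540,280),(598,288),(585,390),(526,381))])
print('pad',P.round(4).tolist(),P.mean(0),[np.linalg.norm(P[i]-P[i-1]).round(4) for i in range(4)])
ex=(P[0]-P[3])+(P[1]-P[2]);print('padyaw',np.arctan2(ex[1],ex[0]))
z=A[...,2];v,u=np.mgrid[:384,:512]
m=((u>345)&(u<405)&(v>180)&(v<265)&(z>.009)&(z<.025)).astype(np.uint8);m=cv2.morphologyEx(m,cv2.MORPH_OPEN,np.ones((7,7)))>0
print(cv2.minAreaRect((A[m][:,:2]*1000).astype(np.float32)))
m=((u>205)&(u<320)&(v>140)&(v<230)&(z>.09)&(z<.108)).astype(np.uint8);m=cv2.morphologyEx(m,cv2.MORPH_OPEN,np.ones((5,5)))>0
print('lid',cv2.minAreaRect((A[m][:,:2]*1000).astype(np.float32)))
c=lambda x,y,z:ray(T,205+x/5-.5+.1,140+y/5-.4,z)
a,b=c(200,445,.0925),c(355,475,.0925);print('bar',a,b,(a+b)/2,np.arctan2(*(a-b)[:2])*-1)
a,b=c(334,110,.1255),c(328,250,.1255);print('shaft',a,b,(a+b)/2,np.arctan2(*(a-b)[1::-1]))
plan([.634,-.0315,.2],-.085)
E
```

```text
pad [[0.615, -0.3279], [0.5938, -0.4545], [0.3719, -0.4114], [0.3943, -0.2853]] [ 0.49376603 -0.36980086] [np.float64(0.2248), np.float64(0.1284), np.float64(0.226), np.float64(0.1281)]
padyaw -0.1914211468625123
((494.8993225097656, -369.759521484375), (129.0167236328125, 227.3662872314453), 77.92713928222656)
lid ((607.2476196289062, -24.181900024414062), (260.5976257324219, 182.78346252441406), 76.08455657958984)
bar [0.48028834 0.05530863 0.0925    ] [ 0.45919914 -0.04088768  0.0925    ] [0.46974374 0.00721048 0.0925    ] -0.21581656789948717
shaft [ 0.68442313 -0.03366764  0.1255    ] [ 0.59635978 -0.02742875  0.1255    ] [ 0.64039145 -0.0305482   0.1255    ] -0.07072730333609936
tcp [ 0.197  -0.5925  0.2444] t 0.1 gap 0.998281638883288 gf 0.0
turn units [-0.017  0.     3.381] shift mm now-axes [ 591.5 -394.5   45.4] units [ 0.7394 -0.4932  0.0568] after-turn units [ 0.4847 -0.7451  0.0555]
```

```bash
python3 -m pendant '[[[0,0,0,0,0,0.84,1],[0,0,0,0,0,0.84,1],[0,0,0,0,0,0.84,1],[0,0,0,0,0,0.84,1],[0.0323,-0.0497,0,0,0,0,1],[0.0323,-0.0497,0,0,0,0,1],[0.0323,-0.0497,0,0,0,0,1],[0.0323,-0.0497,0,0,0,0,1],[0.0323,-0.0497,0,0,0,0,1],[0.0323,-0.0497,0,0,0,0,1],[0.0323,-0.0497,0,0,0,0,1],[0.0323,-0.0497,0,0,0,0,1],[0.0323,-0.0497,0,0,0,0,1],[0.0323,-0.0497,0,0,0,0,1],[0.0323,-0.0497,0,0,0,0,1],[0.0323,-0.0497,0,0,0,0,1],[0.0323,-0.0497,0,0,0,0,1],[0.0323,-0.0497,0,0,0,0,1],[0.0323,-0.0497,0,0,0,0,1],[0,0,0,0,0,0,1]]]' 25
python3 - <<'E'
from h import *
plan([.634,-.0315,.118],-.08)
s=snap('wrist','w1')
E
```

```text
t: 2.1
tcp_pos: [0.6352, -0.0256, 0.2448]
tool_rot: [0.999, -0.038, 0.001, -0.001]
force: [-0.6, 0.5, 0.4]
finger_gap: 0.999
gripper_force: 0.0
tcp [ 0.6352 -0.0256  0.2448] t 2.1 gap 0.9989530653821374 gf 0.0
turn units [-0.016 -0.018  0.031] shift mm now-axes [ -1.    6.3 126.8] units [-0.0013  0.0078  0.1585] after-turn units [-0.0009  0.0075  0.1585]
```

View pics/w1.png

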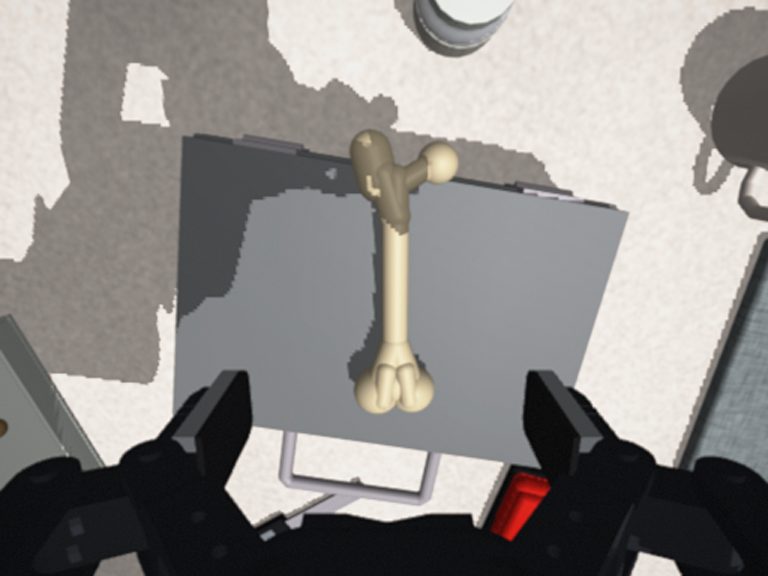

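The wrist view shows the shaft upright at about (397,215–340), with the fingers' centre line at about 387. That fits the 6 mm offset I computed, so I correct it and descend.

```bash
python3 - <<'E'
from h import *
s=load('w1')
for u,v in((396,230),(397,335),(397,283)):print(ray(s,u/1.5,v/1.5,.1255))
E
python3 -m pendant '[[[-0.0006,0.004,0.03,-0.016,-0.018,0,1],[-0.0006,0.0038,0.04,0,0,0,1],[0,0,0.04,0,0,0,1],[0,0,0.025,0,0,0,1],[0,0,0.015,0,0,0,1],[0,0,0.007,0,0,0,1],[0,0,0,0,0,0,1]]]'
python3 -c "
from h import *
plan([.634,-.0315,.118],-.08)"
```

```text
[ 0.66737077 -0.03068289  0.1255    ]
[ 0.60688572 -0.02697513  0.1255    ]
[ 0.63784447 -0.02914798  0.1255    ]
t: 2.85
tcp_pos: [0.6304, -0.0375, 0.1195]
tool_rot: [0.999, -0.042, -0.002, 0.001]
force: [-0.6, -0.3, 0.2]
finger_gap: 1.001
gripper_force: 0.0
tcp [ 0.6304 -0.0375  0.1195] t 2.85 gap 1.0007557888982412 gf 0.0
turn units [ 0.016  0.025 -0.027] shift mm now-axes [ 3.1 -6.3  1.5] units [ 0.0038 -0.0079  0.0018] after-turn units [ 0.0038 -0.0078  0.0019]
```

```bash
python3 -m pendant '[[[0,0,0,0,0,0,1],[0,0,0,0,0,0,1]]]' >/dev/null
python3 -c "
from h import *
plan([.635,-.0305,.118],-.075)"
```

```text
tcp [ 0.6316 -0.0372  0.1211] t 3.05 gap 0.9973406173723193 gf 0.0
turn units [ 0.019 -0.003 -0.062] shift mm now-axes [ 2.8 -6.9  3. ] units [ 0.0035 -0.0087  0.0038] after-turn units [ 0.0036 -0.0086  0.0038]
```

```bash
python3 -m pendant '[[[0.0035,-0.0086,0.003,0,0,0,1],[0,0,0,0,0,0,1],[0,0,0,0,0,0,0.5],[0,0,0,0,0,0,0.3],[0,0,0,0,0,0,0],[0,0,0,0,0,0,0],[0,0,0,0,0,0,0],[0,0,0,0,0,0,0],[0,0,0,0,0,0,0],[0,0,0,0,0,0,0]]]' 25
python3 -c "
from h import *
plan([.635,-.0305,.118],-.075)"
```

```text
t: 4.05
tcp_pos: [0.6342, -0.0304, 0.1174]
tool_rot: [0.999, -0.041, -0.001, 0.001]
force: [-0.7, -0.9, 0.5]
finger_gap: 0.167
gripper_force: 24.9
tcp [ 0.6342 -0.0304  0.1174] t 4.05 gap 0.1671717413086951 gf 24.88746553659439
turn units [ 0.017  0.017 -0.063] shift mm now-axes [ 0.8  0.  -0.6] units [ 0.001   0.     -0.0008] after-turn units [ 0.001   0.     -0.0008]
```

```bash
python3 -m pendant '[[[0,0,-0.01,0,0,0,0],[0,0,-0.02,0,0,0,0],[0,0,-0.03,0,0,0,0],[0,0,-0.03,0,0,0,0],[0,0,-0.03,0,0,0.3,0],[0,0,-0.015,0,0,0.4,0],[0,0,0,0,0,0.3,0],[-0.0045,0.0225,0,0,0,0,0],[-0.009,0.045,0,0,0,0,0],[-0.009,0.045,0,0,0,0,0],[-0.009,0.045,0,0,0,0,0],[-0.009,0.045,0,0,0,0,0],[-0.009,0.045,0,0,0,0,0],[-0.009,0.045,0,0,0,0,0],[-0.009,0.045,0,0,0,0,0],[-0.009,0.045,0,0,0,0,0],[-0.009,0.045,0,0,0,0,0],[-0.0045,0.0225,0,0,0,0,0],[0,0,0,0,0,0,0],[0,0,0,0,0,0,0]]]'
python3 -c "
from h import *
plan([.494,-.370,.034],-.195)
snap('side','s1');snap('top','t1')"
```

```text
t: 6.05
tcp_pos: [0.491, -0.3676, 0.2259]
tool_rot: [0.995, -0.101, -0.001, 0.0]
force: [-0.5, 0.6, -1.2]
finger_gap: 0.162
gripper_force: 24.8
tcp [ 0.491  -0.3676  0.2259] t 6.05 gap 0.16234764128684112 gf 24.82672691345215
turn units [ 0.004  0.023 -0.067] shift mm now-axes [  3.9   1.6 191.9] units [0.0049 0.002  0.2399] after-turn units [0.0042 0.0022 0.2399]
```

View pics/s1.png

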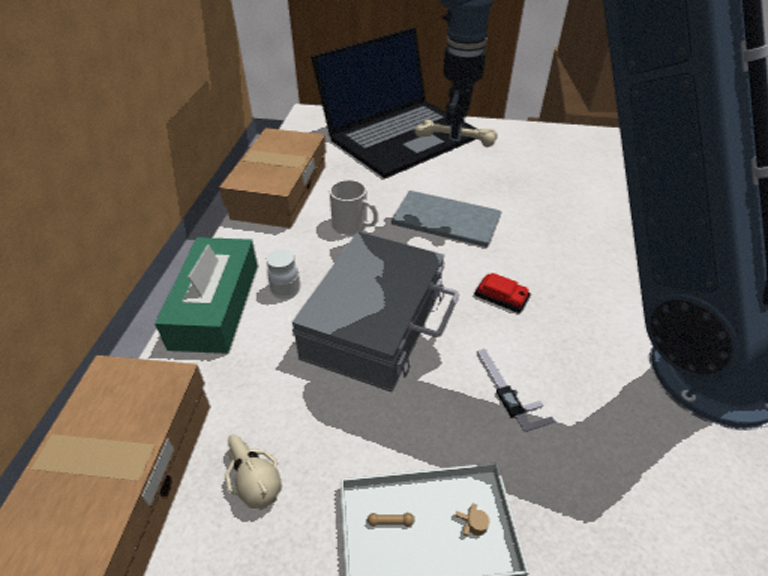

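The femur is held level by mid-shaft at (455,132) over the pad. Now I lower it.

```bash
python3 -m pendant '[[[0.004,0.002,0.015,0,0,0,0],[0,0,0.03,0,0,0,0],[0,0,0.04,0,0,0,0],[0,0,0.04,0,0,0,0],[0,0,0.04,0,0,0,0],[0,0,0.03,0,0,0,0],[0,0,0.02,0,0,0,0],[0,0,0.012,0,0,0,0],[0,0,0.004,0,0,0,0],[0,0,0,0,0,0,0],[0,0,0,0,0,0,0],[0,0,0,0,0,0,0]]]'
python3 -c "
from h import *
plan([.494,-.370,.034],-.195)"
```

```text
t: 7.35
tcp_pos: [0.4944, -0.3714, 0.0426]
tool_rot: [0.995, -0.101, -0.0, 0.002]
force: [0.3, 0.9, -0.5]
finger_gap: 0.166
gripper_force: 24.8
tcp [ 0.4944 -0.3714  0.0426] t 7.35 gap 0.16555419407230676 gf 24.825299084186554
turn units [ 0.029  0.    -0.062] shift mm now-axes [-0.7 -1.4  8.6] units [-0.0009 -0.0017  0.0108] after-turn units [-0.0009 -0.0017  0.0108]
```

```bash
python3 -m pendant '[[[0,0,0.004,0,0,0,0],[0,0,0.003,0,0,0,0],[0,0,0.0015,0,0,0,0],[0,0,0,0,0,0,0],[0,0,0,0,0,0,0]]]'; python3 -m pendant '[[[0,0,0.0013,0,0,0,0],[0,0,0,0,0,0,0],[0,0,0,0,0,0,0]]]'; python3 -m pendant '[[[0,0,0.001,0,0,0,0],[0,0,0,0,0,0,0],[0,0,0,0,0,0,0]]]'
```

```text
t: 7.85
tcp_pos: [0.4938, -0.3708, 0.0351]
tool_rot: [0.995, -0.101, -0.001, 0.001]
force: [-1.3, 1.8, 5.5]
finger_gap: 0.167
gripper_force: 25.2
t: 8.15
tcp_pos: [0.494, -0.3707, 0.0344]
tool_rot: [0.995, -0.101, -0.001, 0.001]
force: [-0.8, 1.9, 7.2]
finger_gap: 0.163
gripper_force: 25.6
t: 8.45
tcp_pos: [0.4941, -0.3706, 0.0339]
tool_rot: [0.995, -0.101, -0.001, 0.001]
force: [-1.1, 2.1, 8.8]
finger_gap: 0.168
gripper_force: 25.9
```

```bash
python3 -m pendant '[[[0,0,0,0,0,0,0.2],[0,0,0,0,0,0,0.3],[0,0,0,0,0,0,0.5],[0,0,0,0,0,0,0.7],[0,0,0,0,0,0,0.7],[0,0,0,0,0,0,0.7],[0,0,-0.01,0,0,0,0.7],[0,0,-0.03,0,0,0,0.7],[0,0,-0.05,0,0,0,0.7],[0,0,-0.06,0,0,0,0.7],[0,0,-0.06,0,0,0,0.45],[0,0,-0.04,0,0,0,0.45],[0,0,0,0,0,0,0.45],[0,0,0,0,0,0,0.45]]]'
python3 - <<'E'
from h import *
plan([.470,.008,.2],1.571-.225)
plan([.470,.008,.2],-1.571-.225)
print(monitor.sense()['q'])
snap('side','s2');s=snap('wrist','w2')
E
```

```text
t: 9.85
tcp_pos: [0.4944, -0.3705, 0.2341]
tool_rot: [0.995, -0.101, -0.0, 0.002]
force: [0.6, 0.1, -0.4]
finger_gap: 0.45
gripper_force: 0.0
tcp [ 0.4944 -0.3705  0.2341] t 9.85 gap 0.45019162593294626 gf 0.0
turn units [  0.023   0.023 -12.903] shift mm now-axes [-100.  -366.    32.9] units [-0.1249 -0.4575  0.0411] after-turn units [ 0.4545 -0.1352  0.0427]
tcp [ 0.4944 -0.3705  0.2341] t 9.85 gap 0.45019162593294626 gf 0.0
turn units [ 0.023 -0.023 13.28 ] shift mm now-axes [-100.  -366.    32.9] units [-0.1249 -0.4575  0.0411] after-turn units [-0.4544  0.1354  0.0427]
[-0.82246973  0.52953697  1.46425198 -0.00316889  1.1458272   0.95198268]
```

View pics/w2.png

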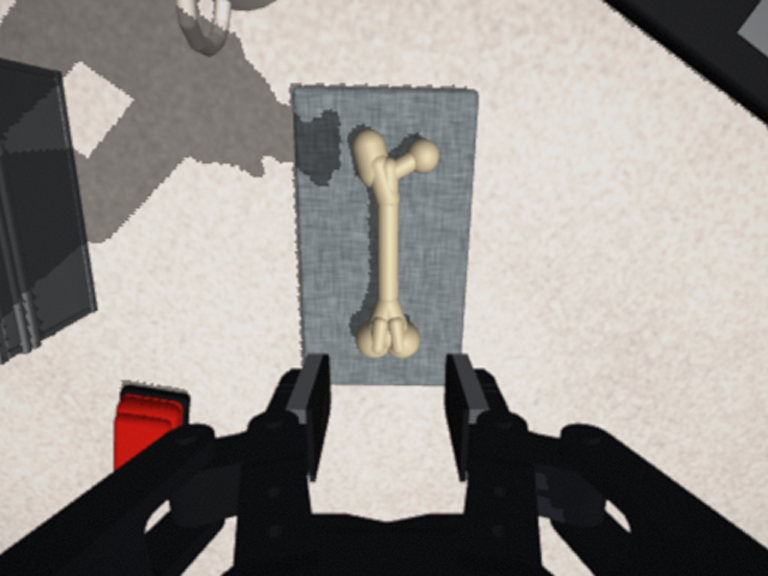

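The femur lies along the pad from (388,130) to (388,355), wholly inside the pad outline x 292–478, y 87–385. Next is the handle.

```bash
python3 -m pendant '[[[0,0,0,0,0,-0.99,0.45],[0,0,0,0,0,-0.99,0.45],[0,0,0,0,0,-0.99,0.45],[0,0,0,0,0,-0.99,0.45],[0,0,0,0,0,-0.99,0.45],[0,0,0,0,0,-0.99,0.45],[0,0,0,0,0,-0.99,0.45],[0,0,0,0,0,-0.99,0.45],[0,0,0,0,0,-0.99,0.45],[0,0,0,0,0,-0.99,0.45],[0,0,0,0,0,-0.99,0.45],[0,0,0,0,0,-0.99,0.45],[0,0,0,0,0,-0.99,0.45],[0.0455,-0.0135,0,0,0,0,0.45],[0.0455,-0.0135,0,0,0,0,0.45],[0.0455,-0.0135,0,0,0,0,0.45],[0.0455,-0.0135,0,0,0,0,0.45],[0.0455,-0.0135,0,0,0,0,0.45],[0.0455,-0.0135,0,0,0,0,0.45]]]' 20; python3 -m pendant '[[[0.0455,-0.0135,0,0,0,0,0.45],[0.0455,-0.0135,0,0,0,0,0.45],[0.0455,-0.0135,0,0,0,0,0.45],[0.0455,-0.0135,0,0,0,0,0.45],[0,0,0,0,0,0,0.45],[0,0,0,0,0,0,0.45]]]'
python3 - <<'E'
from h import *
plan([.470,.008,.085],1.571-.225)
s=snap('wrist','w3');snap('top','t3')
E
```

```text
t: 11.85
tcp_pos: [0.4794, -0.1411, 0.2306]
tool_rot: [0.783, 0.622, -0.002, -0.002]
force: [1.1, -0.3, -0.2]
finger_gap: 0.45
gripper_force: 0.0
t: 12.45
tcp_pos: [0.4708, 0.0093, 0.2309]
tool_rot: [0.782, 0.623, -0.003, -0.001]
force: [1.1, 0.3, -1.0]
finger_gap: 0.452
gripper_force: 0.0
tcp [0.4708 0.0093 0.2309] t 12.45 gap 0.451691686717007 gf 0.0
turn units [-0.04   0.022 -0.013] shift mm now-axes [ -1.    0.2 145.9] units [-0.0013  0.0003  0.1824] after-turn units [-0.0018 -0.0006  0.1824]
```

View pics/w3.png

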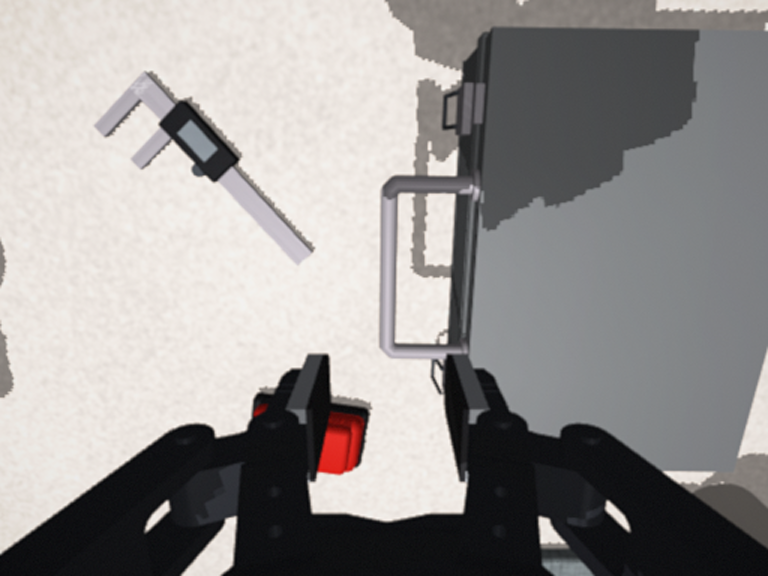

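The bar is at column 389, rows 185–350, vertical and centred between the fingers (mid about 387). I check its position and descend.

```bash
python3 - <<'E'
from h import *
s=load('w3');a=[ray(s,389/1.5,v/1.5,.0925) for v in(187,347)];print(a,np.mean(a,0))
E
python3 -m pendant '[[[-0.001,0,0.02,-0.04,0.022,0,0.45],[0,0,0.04,0,0,0,0.45],[0,0,0.04,0,0,0,0.45],[0,0,0.04,0,0,0,0.45],[0,0,0.025,0,0,0,0.45],[0,0,0.014,0,0,0,0.45],[0,0,0.004,0,0,0,0.45],[0,0,0,0,0,0,0.45],[0,0,0,0,0,0,0.45]]]'
python3 -c "
from h import *
plan([.470,.008,.083],1.571-.225)"
```

```text
[array([0.48345016, 0.06254611, 0.0925    ]), array([ 0.46161731, -0.03279765,  0.0925    ])] [0.47253374 0.01487423 0.0925    ]
t: 13.45
tcp_pos: [0.4726, 0.0073, 0.0865]
tool_rot: [0.783, 0.622, 0.002, 0.002]
force: [-0.3, -0.1, 0.6]
finger_gap: 0.453
gripper_force: 0.0
tcp [0.4726 0.0073 0.0865] t 13.45 gap 0.4533897125924611 gf 0.0
turn units [ 0.04  -0.003 -0.037] shift mm now-axes [ 0.1 -2.7  3.5] units [ 0.0002 -0.0034  0.0044] after-turn units [ 0.0002 -0.0033  0.0044]
```

```bash
python3 -m pendant '[[[0.004,-0.0015,0.004,0,0,0,0.45],[0,0,0,0,0,0,0.2],[0,0,0,0,0,0,0],[0,0,0,0,0,0,0],[0,0,0,0,0,0,0],[0,0,0,0,0,0,0],[0,0,0,0,0,0,0]]]' 20
python3 - <<'E'
from h import *
plan([.470,.008,.083],1.571-.225)
# arc in tool axes: tool y ~ opposite/along case x? lid angle steps
st=monitor.sense();r=R.from_quat(st['tool_rot']);cx=np.array([np.cos(-.225),np.sin(-.225),0]);print('case x in tool',r.inv().apply(cx))
a0=np.arctan2(12.5,230);rad=np.hypot(230,12.5)
al=np.radians([0,2,5,9,13,17,21,25,29,33,37,41,45,49,53,56,58,59.5,60]);X=-rad*np.cos(a0+al);Z=rad*np.sin(a0+al)
print(np.c_[np.degrees(al[1:]),np.diff(X)/800,np.diff(Z)/800].round(4))
E
```

```text
t: 14.15
tcp_pos: [0.4709, 0.0114, 0.0829]
tool_rot: [0.783, 0.622, 0.001, 0.001]
force: [-2.3, 2.3, 5.2]
finger_gap: 0.103
gripper_force: 20.1
tcp [0.4709 0.0114 0.0829] t 14.15 gap 0.10283305131755131 gf 20.071411728858948
turn units [ 0.019 -0.006 -0.036] shift mm now-axes [-3.5 -0.1 -0.1] units [-0.0044 -0.0002 -0.0001] after-turn units [-0.0044 -0.0002 -0.0001]
case x in tool [0.00408395 0.99998917 0.00223334]
[[2.00e+00 7.00e-04 1.00e-02]
 [5.00e+00 1.70e-03 1.50e-02]
 [9.00e+00 3.50e-03 1.98e-02]
 [1.30e+01 4.90e-03 1.95e-02]
 [1.70e+01 6.20e-03 1.91e-02]
 [2.10e+01 7.60e-03 1.86e-02]
 [2.50e+01 8.80e-03 1.80e-02]
 [2.90e+01 1.01e-02 1.74e-02]
 [3.30e+01 1.13e-02 1.66e-02]
 [3.70e+01 1.24e-02 1.58e-02]
 [4.10e+01 1.35e-02 1.49e-02]
 [4.50e+01 1.45e-02 1.39e-02]
 [4.90e+01 1.54e-02 1.29e-02]
 [5.30e+01 1.63e-02 1.18e-02]
 [5.60e+01 1.27e-02 8.10e-03]
 [5.80e+01 8.70e-03 5.00e-03]
 [5.95e+01 6.60e-03 3.60e-03]
 [6.00e+01 2.20e-03 1.10e-03]]
```

The bar is gripped. I start along the arc, first to 29 degrees.

```bash
python3 -m pendant '[[[0,0.0007,-0.01,0,0,0,0],[0,0.0017,-0.015,0,0,0,0],[0,0.0035,-0.0198,0,0,0,0],[0,0.0049,-0.0195,0,0,0,0],[0,0.0062,-0.0191,0,0,0,0],[0,0.0076,-0.0186,0,0,0,0],[0,0.0088,-0.018,0,0,0,0],[0,0.0101,-0.0174,0,0,0,0],[0,0,0,0,0,0,0],[0,0,0,0,0,0,0]]]'
cat >> h.py <<'E'
def lid(deg=60):
    st=monitor.sense();r=R.from_quat(st['tool_rot']);g=st['tcp_pos']-.005*r.as_matrix()[:,2]
    h=np.array([.471,.0095])+.23*np.array([np.cos(-.225),np.sin(-.225)])
    x=(g[:2]-h)@np.array([np.cos(-.225),np.sin(-.225)]);z=g[2]-.075
    a0=np.arctan2(12.5,230);print('x,z',x,z,'radius',np.hypot(x,z),'angle',np.degrees(np.arctan2(z,-x)-a0),'need x,z units',(-.2303*np.cos(a0+np.radians(deg))-x)/.8,(.2303*np.sin(a0+np.radians(deg))-z)/.8,st['force'],st['ft_torque'])
E
python3 -c "
from h import *
lid()"
```

```text
t: 15.15
tcp_pos: [0.5033, 0.0035, 0.1926]
tool_rot: [0.783, 0.622, -0.0, -0.0]
force: [-4.3, 0.2, 1.3]
finger_gap: 0.108
gripper_force: 19.8
x,z -0.19720216917627578 0.12264958885629444 radius 0.2322318177477982 angle 28.768642904059643 need x,z units 0.11630664576626935 0.10343886611941551 [-4.29347851  0.17134866  1.27400289] [ 0.08194509  0.74304925 -0.10529638]
```

```bash
python3 -m pendant '[[[0,0.0113,-0.0166,0,0,0,0],[0,0.0124,-0.0158,0,0,0,0],[0,0.0135,-0.0149,0,0,0,0],[0,0.0145,-0.0139,0,0,0,0],[0,0.0154,-0.0129,0,0,0,0],[0,0.0163,-0.0118,0,0,0,0],[0,0.0127,-0.0081,0,0,0,0],[0,0.0087,-0.005,0,0,0,0],[0,0.0066,-0.0036,0,0,0,0],[0,0.0022,-0.0011,0,0,0,0],[0,0,0,0,0,0,0],[0,0,0,0,0,0,0],[0,0,0,0,0,0,0]]]'
python3 - <<'E'
from h import *
lid()
s=snap('side','s4');snap('top','t4')
E
```

```text
t: 16.45
tcp_pos: [0.5922, -0.0182, 0.2774]
tool_rot: [0.783, 0.622, -0.0, 0.001]
force: [-6.9, -0.9, 10.2]
finger_gap: 0.106
gripper_force: 21.4
x,z -0.10572578678891804 0.20741841456650745 radius 0.23280966623707725 angle 59.88020697707944 need x,z units 0.001961167782072188 -0.002522166018350744 [-6.86901503 -0.86295766 10.16109821] [-0.19922613  1.16693156 -0.12134782]
```

View pics/s4.png

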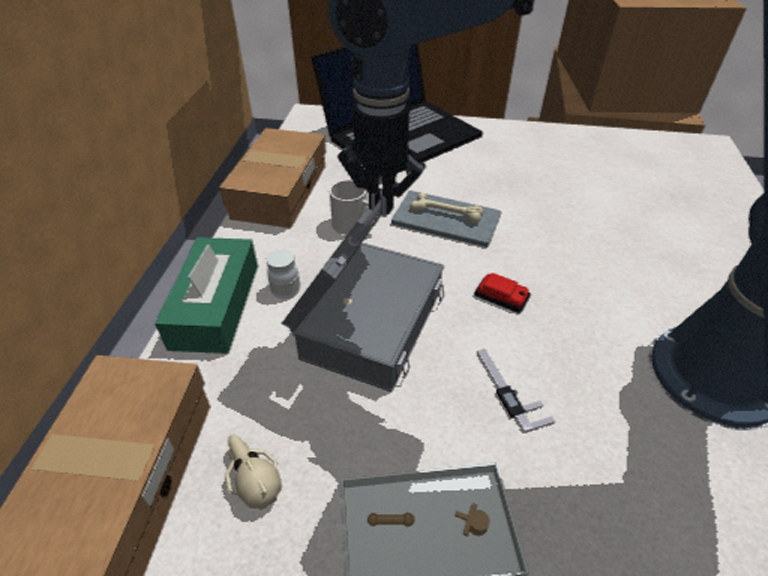

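The lid stands open with its edge seen at about (335,265), the fingers are on the bar at (378,205), and the femur is on the pad at (447,207). I check the lid angle from depth.

```bash
python3 - <<'E'
from h import *
for f in('t4','s4'):
    A=cloud(load(f)).reshape(-1,3);y=-.225
    h=np.array([.471,.0095])+.23*np.array([np.cos(y),np.sin(y)])
    d=A[:,:2]-h;x=d@[np.cos(y),np.sin(y)];w=d@[-np.sin(y),np.cos(y)];z=A[:,2]-.075
    k=(x>-.12)&(x<.06)&(abs(w)<.13)&(z>.035)&(z<.15)&((w>.03)|(w<-.03))
    # use several w strips: max-likelihood line by robust fit
    for lo,hi in((.05,.12),(-.12,-.05)):
        m=k&(w>lo)&(w<hi)
        if m.sum()>15:
            l=cv2.fitLine(np.c_[x[m],z[m]].astype(np.float32),cv2.DIST_HUBER,0,.01,.01).ravel();print(f,lo,m.sum(),np.degrees(np.arctan2(l[1],-l[0])),l.round(3))
lid()
E
python3 -m pendant '[[[0,0,0,0,0,0,0],[0,0,0,0,0,0,0],[0,0,0,0,0,0,0],[0,0,0,0,0,0,0]]]'; python3 -c "
from h import *
lid()"
```

```text
t4 0.05 109 -120.29129 [ 0.504 -0.863 -0.027  0.098]
t4 -0.12 194 -120.10089 [ 0.502 -0.865 -0.029  0.096]
x,z -0.1057414319517498 0.20741973960323223 radius 0.232817952074747 angle 59.876924759490954 need x,z units 0.001980724235611884 -0.0025238223142567268 [-6.03702828 -1.04423678  9.80360533] [-0.20471198  1.09022491 -0.07759121]
t: 16.95
tcp_pos: [0.5921, -0.0182, 0.2774]
tool_rot: [0.783, 0.622, -0.0, 0.001]
force: [-6.0, -0.4, 10.3]
finger_gap: 0.102
gripper_force: 21.4
x,z -0.10573499645473589 0.2074399174772339 radius 0.2328330063333904 angle 59.88059083679859 need x,z units 0.00197267986434449 -0.0025490446567588004 [-5.9995226  -0.44302402 10.25677121] [-0.15349953  1.12555457 -0.11427265]
```

The depth fit gives 60 degrees, steady and held, and the femur is on the pad. I hand the job in.

```bash
python3 -c "
from station import job
print(job.sign_off())"
```

```text
the job is handed in; nothing more can be done
None
```

The femur lies wholly on the foam pad, gripped at about 25 N on the way and set down without a drop, and the lid is held open at 60 degrees by its handle; the job is handed in.

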